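# Let down the tilted board stand

### The arm

A 6-joint arm with a two-finger parallel gripper is mounted at the origin on a cart in front of the work surface, level with it; the furniture and walls round the work are solid. World frame = base frame: x ahead of the robot, y to its left, z up, the work surface at z = 0. Lengths are in m, angles in rad, forces in N, time in s.
With the tool pointing down it reaches from about 0.3 to 0.775 m from the base axis. Payload 14.6 kg.
Tool frame: the origin (TCP) lies midway between the tips of the shut fingers; the grasp point (between the pads) lies 19 mm behind it; z points along the fingers, y is the direction in which the jaws open and shut (so a half turn about z gives the same grasp; the last joint's range is limited). The gripper opens to 85 mm and grips with 20 to 120 N. Pads are 22 mm wide; open, the fingers measure 114 mm over their backs; the gripper's body (76 mm by 85 mm) begins 54 mm behind the grasp point. The pads swing forward as they close: fully open they stand 13 mm farther back than shut.
Start: joints at [-1.225, 0.3, 1.521, -0, 1.321, -0.067], TCP at [0.221, -0.504, 0.231] pointing down, gripper open.
Joint ranges: [-3.03, 3.03], [-0.79, 2.21], [0.23, 2.52], [-1.04, 4.18], [0, 3.07], [-2.55, 2.55]. Speed limits (rad/s): [2.22, 2.22, 2.57, 3.14, 3.14, 3.14].

### API

Orientations are given as [roll, pitch, yaw] about the fixed x, y, z axes, in that order (R = Rz(yaw) Ry(pitch) Rx(roll)).
In Python, from rig import ctrl gives the robot as it stands.
- The arm moves only by the shell command python3 -m handwheel 'ROWS' [FORCE]. ROWS is text: rows parted by semicolons, each of 7 numbers parted by spaces: the turn, a rotation vector about the world's x, y, z in rad, then the shift along the world's x, y, z in cm, then the finger opening in cm, from 0 to 8.54. In form: rx ry rz dx dy dz fingers; .... A call has 1 to 12 rows; each row shifts and turns the commanded pose from where the row before left it; what a row does not reach is not made up. A row lasts 1/10 s, in which the tool goes at most 50 mm and 8.59 degrees, less where a joint would pass 70% of its speed; a pose out of reach is approached as far as the arm can. A call is refused whole if a number of a shift passes 5 or a number of a turn 0.15, either way. A call with a gripper value outside its range is refused whole. The fingers move at their own pace and stop on an object; FORCE is the grip in N (left out, the last holds). Time passes only in rows, so rows that do not move let the fingers close. It gives the time, the measured TCP pose, the force and the opening at its end, in the units of the state.
- ctrl.read_state(): the state, without advancing time (a new reading comes with each control period).
- ctrl.camera(name): name is "side" or "top" or "wrist"; returns the picture (480x640x3 uint8, blue, green, red); there is no depth.
- ctrl.camera_params(name): a dict with "fovy" (degrees; the focal length in pixels is half the picture's height over the tangent of half this angle, whatever the lens; pixels are square), "cx", "cy" (the principal point, pixels), "world_to_cam" (4x4, takes a point from world to camera coordinates). Camera axes: x right, y down, z forward; pixel columns grow to the right and rows downward; lengths in m; the calibration is good to about 2 mm. A picture is of the moment at which its call begins: read the wrist's pose just before it. camera_params takes no time and is no camera call; for the wrist camera it gives the pose at the moment of the call.
- ctrl.job_done(): hands the job in, once; it reports no verdict.
Trained networks look in the newest picture that a camera, given by its name, has taken for a name from the list of things; names that differ only in an ending like _2 or _b are one class to them, and where a whole thing is asked for, a point or a joint stands for the part that bears it (a point fixed in the world has none). Each returns a list of dicts, best first, with "score" (0 to 1); they miss things now and then, are a little off and sometimes report something else, mostly with a low value. They report only what shows in the picture. A call takes as long as a camera call.
- ctrl.look_for(target, camera): "location" ([column, row] in pixels, amid what is visible of it).
- ctrl.regions_of(target, camera): "mask" (480x640 bool, what is visible of it) and "location" ([column, row] in pixels, amid what is visible of it).
The state is a dict: "time": time; "joints": joint angles; "qvel": joint speeds; "joint_efforts": joint torques, N m; "position": TCP position; "tool_rot": TCP orientation; "force": force on the tool from outside, world axes, zero at the start; "torque": the same for the moment, N m; "opening": opening from 0.0 (shut) to 1.0 (fully open).
Only numpy, scipy, OpenCV 4.12 (cv2) and the standard library are available. Lean on these libraries where they do the work, as an engineer would, in place of code of your own. Each camera call takes 0.05 s, during which the arm holds its last target.

### The job

Let the tilted circuit-board stand down flat with the fingertips: first press the red tail tab of its ratchet pawl so that the hook is thrown clear of the teeth, then push the frame down by its black push bar until it lies flat on its rests, and last press the black hook end of the pawl down so that it sits in the teeth again and the stand is set for next time. Only press and push: lift or carry nothing, do not raise the frame or force it down while the hook is in the teeth, keep off the circuit board, and leave the other things on the bench where they are.

Things in the scene. Friction and masses are not known exactly. Their poses are not given: they have to be found in the camera images.
- stand: Board stand: dark blue base plate 176 x 136 x 12 screwed to the bench (x -102 to 74, y -60 to 76), two upright side plates; it cannot move. Origin on the bench top; x points from the hinge side to the push-bar side (away from the robot within 0.5 rad), y to the side with the ratchet, z up. Frame hinge axis: along y through x -35, z 50. Pawl pivot axis: along y through x -77, z 74.
- frame (a joint): Tilt of the frame in rad: 0 = flat on its rests, grows as it is raised (starts near 0.7; teeth every 0.35). Two aluminium arms 124 long (at stand y -34 and +34) with a circuit board between black jaws. Stiff hinge, no spring: stays at any tilt, takes 1 to 3 N down on the push bar to lower. With the pawl in, it stands firm after at most 0.1 rad.
- push_bar (a point): Middle of the axis of the push bar at the frame's free edge: black rubber round bar, 15 diameter, 84 long between aluminium collars, along the stand's y. Its top is 7.5 above this point. It moves on an arc of radius 120 about the hinge axis and lies at z = 50 when flat. The nearer jaw ends 29 from the bar's axis towards the hinge, 18 above the arms' centre line.
- pawl (a joint): Pawl angle in rad: 0 = hook in the ratchet teeth (start), 0.42 = thrown free. An over-centre spring drives it to the nearer end (middle at 0.21), where it stays by itself; throwing it over takes 4 to 6 N on a tab, up to 15 N if the frame has been pushed hard against the hook. Pressing the red tail tab down lifts the hook out; pressing the black hook end down puts it back.
- pawl_tail (a point): Middle of the top face of the red ribbed thumb tab on the pawl's tail, 24 x 24. At stand x -113, y 60, z 91 with the pawl in the teeth; x -117, z 75 when free (it travels down about 16). It leans 0.21 rad either way at the ends, so a flat fingertip meets its higher edge 2 to 3 above this point; past the ends are hard stops. Clear all round and above.
- pawl_nose (a point): Middle of the top face of the black ribbed pad over the pawl's hook, 20 along x by 22. At stand x -39, y 60, z 94 with the pawl in the teeth; x -50, z 108 when free (leaning about 0.3 rad). Clear above; a hard stop at the bottom. The steel ratchet wheel (radius 32, on the hinge axis, 10 thick) is below it.
- board: Green circuit board 46 x 62 x 11 held in the frame's jaws; origin under its middle, z is its face normal. Not to be touched.
- driver_yellow: Screwdriver with a yellow handle, 16 x 143 x 18, lying flat to the right of the stand; loose on the bench, origin at the centre of its underside. To be left alone.
- battery_1: Small cylindrical battery, 15 x 50 x 15, lying in front of the stand; loose on the bench, origin at the centre of its underside. To be left alone.
- flux_jar: Small round jar with a yellow lid, 54 across, 38 high, standing; loose on the bench, origin at the centre of its underside. To be left alone.
- tape_1: Roll of black tape, 62 across, 19 high, lying flat; loose on the bench, origin at the centre of its underside. To be left alone.
- wick_reel: Small yellow reel, 43 x 48, 30 high, standing on its flange; loose on the bench, origin at the centre of its underside. To be left alone.

How it is judged:
On the way, in this order (a step that is already met when the one before it is completed fails the run):
1. the pawl is pressed free of the teeth while the frame is still up (value of joint pawl above 0.36 rad and value of joint frame above 0.6 rad), for 0.2 s.
2. the frame is pushed down flat with the pawl still free (value of joint frame below 0.04 rad and value of joint pawl above 0.36 rad), for 0.2 s.
3. the pawl is pressed back into the teeth with the frame flat (value of joint pawl below 0.06 rad and value of joint frame below 0.04 rad), for 0.2 s.
At the end, for the whole second after the job is handed in: The frame lies flat on its rests (tilt under 0.04 rad) with the pawl back in the teeth (under 0.06 rad), everything at rest (all of step 3 and angular speed of board below 0.1 rad/s and velocity of joint pawl below 0.1 rad/s); the robot touches nothing.
It fails at once if the circuit board is touched (contact force between board and the fingers above 0.5 N or contact force between board and the arm above 0.5 N).
It fails at once if the frame is raised instead of lowered (value of joint frame above 0.82 rad).
It fails at once if the frame is forced down past the teeth with the pawl in them (value of joint pawl below 0.06 rad and value of joint frame between 0.1 and 0.57 rad).
It fails at once if a tool or container on the bench is lifted, carried or shoved (more than 20 mm) (distance of any of driver_yellow, battery_1, flux_jar, tape_1, wick_reel from where it was at the start of the episode above 0.02 m).
It also fails if it takes over 51 s, if anything falls off the work surface, if the arm or the gripper's body presses on something with over 40 N, if the wrist force passes 120 N, or if a joint passes its speed limit or range.

## Working session

There is one attempt and no reset: what is moved stays moved. The work goes in short steps, Python scripts to look and compute and a shell command to move; the robot and the scene stay as the last step left them, time stands still between calls to the robot, and variables do not carry over. Pictures are saved under pics/ and viewed, and the job is handed in when it is done.

```bash
mkdir -p pics; ls; python3 - <<'E'
from rig import ctrl
import cv2
s=ctrl.read_state();print(s)
for n in("side","top"):
    cv2.imwrite(f"pics/{n}0.png",ctrl.camera(n))
    p=ctrl.camera_params(n);print(n,p)
    for t in("push_bar","pawl_tail","pawl_nose","stand"):
        r=ctrl.look_for(t,n);print(t,[(round(q["score"],2),q["location"]) for q in r[:3]])
E
```

```text
pics
{'time': 0.0, 'joints': array([-1.22458063e+00,  3.00511823e-01,  1.52160335e+00, -3.82829592e-05,
        1.32071326e+00, -6.65847021e-02]), 'qvel': array([-0.00020498,  0.00019726,  0.00136978,  0.00074919, -0.00172654,
       -0.00188296]), 'joint_efforts': array([ 1.61362973e-04, -5.43496406e+01, -3.61802316e+01, -1.10887702e-04,
        3.90559624e-03, -4.22992048e-05]), 'position': array([ 0.22056002, -0.50357051,  0.23068956]), 'tool_rot': array([-3.14035715e+00, -4.52249553e-05,  4.12809870e-01]), 'force': array([ 0.34704804,  0.69395934, -0.12026089]), 'torque': array([ 0.00154635,  0.023998  , -0.03167926]), 'opening': 0.9986649662310808}
side {'fovy': 52.33974997608351, 'cx': 318.91215849915454, 'cy': 237.17364994940274, 'world_to_cam': array([[ 0.94759304, -0.31907017, -0.01617589, -0.51033222],
       [-0.22031512, -0.61596029, -0.75634263,  0.23451855],
       [ 0.23136266,  0.7202688 , -0.65397566,  0.82381686],
       [ 0.        ,  0.        ,  0.        ,  1.        ]])}
push_bar [(0.88, [355.1, 285.9])]
pawl_tail [(0.61, [300.2, 270.9])]
pawl_nose [(0.62, [300.5, 273.6])]
stand [(0.57, [339.2, 308.5])]
top {'fovy': 43.39676918349653, 'cx': 312.790171328447, 'cy': 243.61012694701924, 'world_to_cam': array([[ 0.0075894 , -0.9999645 ,  0.00366172,  0.06662511],
       [-0.99077438, -0.00801504, -0.13528444,  0.56328477],
       [ 0.13530898, -0.00260121, -0.99080004,  0.90701565],
       [ 0.        ,  0.        ,  0.        ,  1.        ]])}
push_bar [(0.96, [411.4, 225.1]), (0.44, [363.9, 282.4])]
pawl_tail [(0.76, [359.6, 281.6])]
pawl_nose [(0.65, [364.0, 277.0])]
stand [(0.57, [401.2, 243.8])]
```

View pics/side0.png

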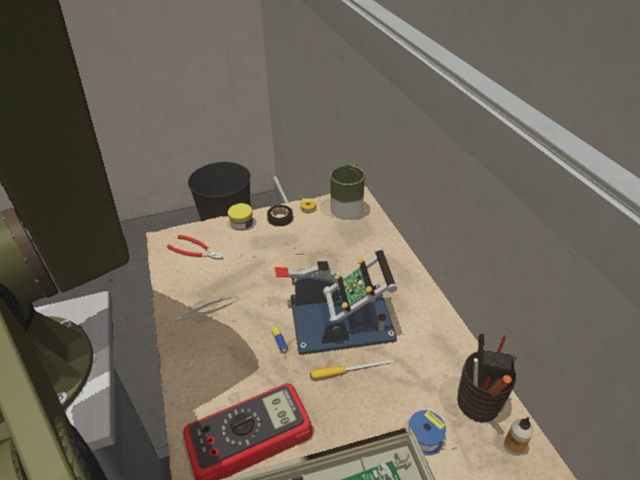

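View pics/top0.png

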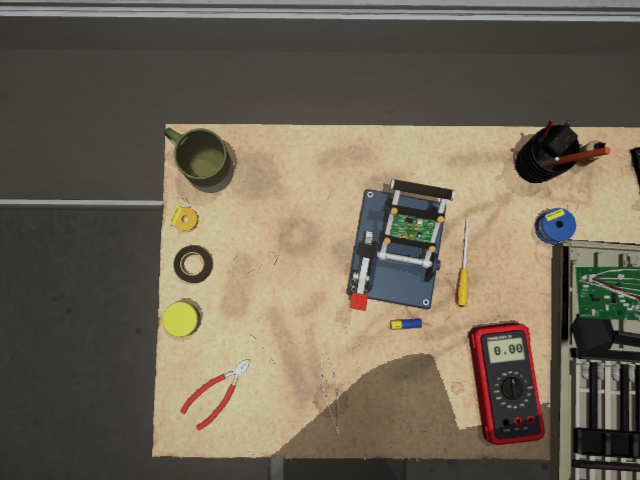

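The top view shows the red tail near (358,302), the hook near (368,240) and the bar near (422,190); the networks' own points are off. I'll zoom in for exact pixels.

```bash
python3 - <<'E'
import cv2
a=cv2.imread("pics/top0.png")[165:325,335:475];b=cv2.imread("pics/side0.png")[235:365,265:405]
cv2.imwrite("pics/z1.png",cv2.resize(a,None,fx=3.7,fy=3.7,interpolation=cv2.INTER_CUBIC))
cv2.imwrite("pics/z2.png",cv2.resize(b,None,fx=4.5,fy=4.5,interpolation=cv2.INTER_CUBIC))
E
```

```text
(no output)
```

View pics/z1.png

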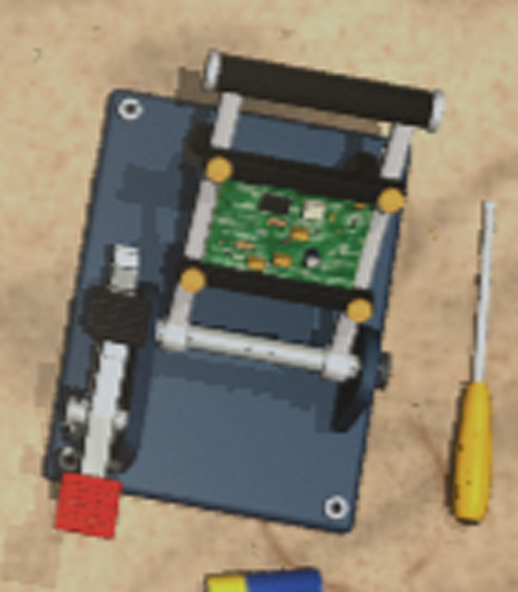

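View pics/z2.png

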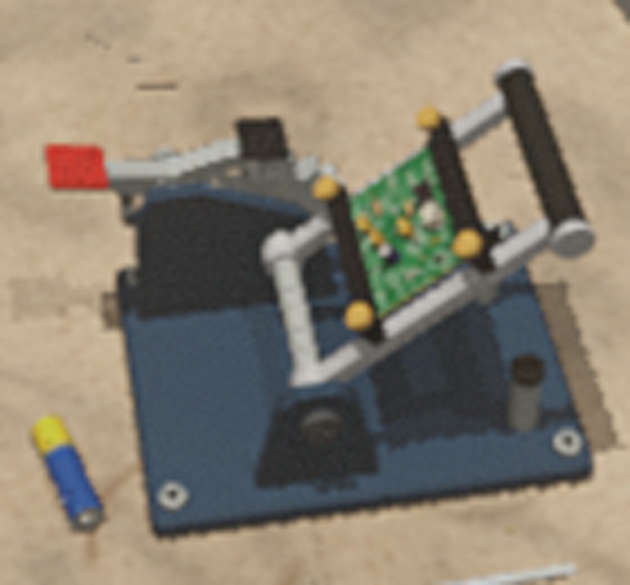

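```bash
cat > fit.py <<'E'
import numpy as np
from rig import ctrl
from scipy.optimize import least_squares
P={n:ctrl.camera_params(n) for n in("top","side")}
def proj(n,X):
    p=P[n];c=p["world_to_cam"]@np.r_[X,1];f=240/np.tan(np.radians(p["fovy"]/2))
    return np.array([p["cx"]+f*c[0]/c[2],p["cy"]+f*c[1]/c[2]])
def W(v,p):
    x,y,a=v[:3];c,s=np.cos(a),np.sin(a);p=np.array(p)/1000
    return np.array([x+c*p[0]-s*p[1],y+s*p[0]+c*p[1],p[2]])
def bar(t): return(-35+120*np.cos(t),0,50+120*np.sin(t))
E
python3 - <<'E'
from fit import *
obs=[("top",(-113,60,91),(358.8,302)),("top",(-39,60,94),(366.6,249.6)),("top",'bar',(422.8,189.3)),
("top",(74,76,12),(364.7,189.3)),("top",(-102,-60,12),(429.6,308.2)),("top",(-102,76,12),(347.2,294.2)),
("side",(-113,60,91),(281.9,272.1)),("side",(-39,60,94),(323.2,265.7)),("side",'bar',(385.4,269.4)),
("side",(-102,-60,12),(299.4,353.4)),("side",(74,-60,12),(396,340.5))]
def res(v): return np.concatenate([proj(n,W(v,bar(v[3]) if p=='bar' else p))-u for n,p,u in obs])
r=least_squares(res,[0.5,-.1,0,.7],loss='soft_l1');print(r.x.round(4));print(res(r.x).reshape(-1,2).round(1))
v=r.x
for n,p in dict(tail=(-113,60,91),tailfree=(-117,60,75),nose=(-39,60,94),nosefree=(-50,60,108),bar=bar(v[3]),barflat=bar(0)).items(): print(n,W(v,p).round(4))
E
```

```text
[ 0.5725 -0.076  -0.1705  0.6682]
[[ 0.7 -0.9]
 [ 1.5  1.8]
 [-0.4  0.3]
 [ 0.4 -1.1]
 [ 1.6  1.6]
 [-0.4  0.3]
 [ 0.2 -1.2]
 [-0.3 -0.9]
 [ 0.2 -0. ]
 [-1.1 -1.8]
 [ 1.9 -2.7]]
tail [0.4713 0.0023 0.091 ]
tailfree [0.4674 0.003  0.075 ]
nose [ 0.5443 -0.0103  0.094 ]
nosefree [ 0.5334 -0.0084  0.108 ]
bar [ 0.6308 -0.0861  0.1244]
barflat [ 0.6563 -0.0904  0.05  ]
```

```bash
python3 -m handwheel '0 0 -0.08 2 4 0 0;0 0 -0.08 2 4 0 0;0 0 -0.08 2 4 0 0;0 0 -0.08 2 4 0 0;0 0 -0.08 2 4 0 0;0 0 -0.08 2 4 0 0;0 0 -0.08 2 4 0 0;0 0 0 2 4 0 0;0 0 0 2 4 0 0;0 0 0 2 4 0 0;0 0 0 2 4 0 0;0 0 0 2 4 0 0' 20; python3 -m handwheel '0 0 0 1 2 -3 0;0 0 0 0 0 -3 0;0 0 0 0 0 0 0;0 0 0 0 0 0 0'
```

```text
time: 1.7
position: [0.4612, -0.0219, 0.2315]
tool_rot: [3.142, -0.001, -0.147]
force: [0.2, -1.4, 0.0]
opening: -0.0
time: 2.1
position: [0.4707, -0.004, 0.172]
tool_rot: [3.142, 0.0, -0.147]
force: [0.1, 0.5, 0.1]
opening: -0.002
```

```bash
python3 -m handwheel '0 0 0 -0.1 0.6 -3 0;0 0 0 0 0 -2.5 0;0 0 0 0 0 0 0;0 0 0 0 0 0 0'; python3 - <<'E'
from rig import ctrl
import cv2,numpy as np
a=ctrl.camera("top")[165:325,315:475];b=ctrl.camera("side")[205:365,245:405]
cv2.imwrite("pics/c1.png",np.hstack([cv2.resize(x,None,fx=2.4,fy=2.4,interpolation=cv2.INTER_CUBIC) for x in(a,b)]))
E
```

```text
time: 2.5
position: [0.4704, 0.0017, 0.1181]
tool_rot: [-3.141, -0.002, -0.148]
force: [-0.2, -0.4, 0.3]
opening: 0.001
```

View pics/c1.png

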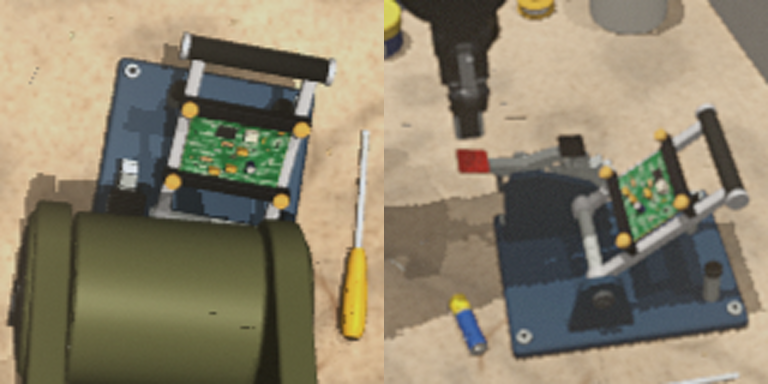

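The side view shows the shut tips (468,130 in the crop) straight above the red tab (472,160). Pressing down.

```bash
python3 -m handwheel '0 0 0 0 0 -1 0;0 0 0 0 0 -1 0;0 0 0 0 0 -0.4 0;0 0 0 0 0 -0.4 0;0 0 0 0 0 -0.4 0;0 0 0 0 0 -0.4 0'; python3 -m handwheel '0 0 0 0 0 -0.3 0;0 0 0 0 0 -0.2 0;0 0 0 0 0 0 0'
```

```text
time: 3.2
position: [0.4697, 0.0022, 0.08]
tool_rot: [3.142, -0.0, -0.147]
force: [0.6, 0.9, -0.6]
opening: -0.001
time: 3.5
position: [0.4699, 0.0022, 0.0761]
tool_rot: [-3.142, -0.001, -0.147]
force: [-6.8, 0.2, 14.6]
opening: -0.002
```

```bash
python3 -m handwheel '0 0 0 0 0 1 0;0 0 0 0 0 4 0;0 0 0 0 0 4 0;0 0 0 0 0 2 0;0 0 0 0 0 0 0'; python3 - <<'E'
from rig import ctrl
import cv2,numpy as np
b=ctrl.camera("side")[235:365,265:405]
cv2.imwrite("pics/c2.png",cv2.resize(b,None,fx=4.5,fy=4.5,interpolation=cv2.INTER_CUBIC))
E
```

```text
time: 4.0
position: [0.4708, 0.0021, 0.1884]
tool_rot: [-3.141, -0.006, -0.147]
force: [0.2, -0.1, -0.7]
opening: -0.005
```

View pics/c2.png

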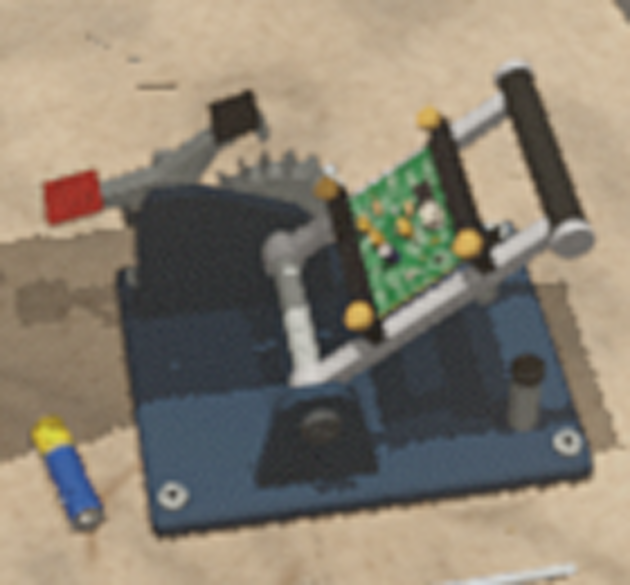

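The hook is now clear of the teeth: nose at (235,115) and tail at (73,197) in the crop. Next the push bar.

```bash
python3 -m handwheel '0 0 0 3.3 -1.8 0.5 0;0 0 0 3.3 -1.8 0 0;0 0 0 3.3 -1.8 0 0;0 0 0 3.3 -1.8 0 0;0 0 0 3.1 -1.7 0 0;0 0 0 0 0 -3 0;0 0 0 0 0 -1.5 0;0 0 0 0 0 0 0;0 0 0 0 0 0 0'; python3 - <<'E'
from rig import ctrl
import cv2,numpy as np
b=ctrl.camera("side")[205:365,265:425]
w=ctrl.camera("wrist")
cv2.imwrite("pics/c3.png",np.hstack([cv2.resize(b,(400,400),interpolation=cv2.INTER_CUBIC),cv2.resize(w,(400,300),interpolation=cv2.INTER_AREA)[:,:].repeat(1,0) if 0 else cv2.copyMakeBorder(cv2.resize(w,(400,300)),0,100,0,0,0)]))
E
```

```text
time: 4.95
position: [0.6324, -0.0865, 0.1455]
tool_rot: [-3.142, 0.0, -0.147]
force: [0.2, 0.2, -0.1]
opening: 0.003
```

View pics/c3.png

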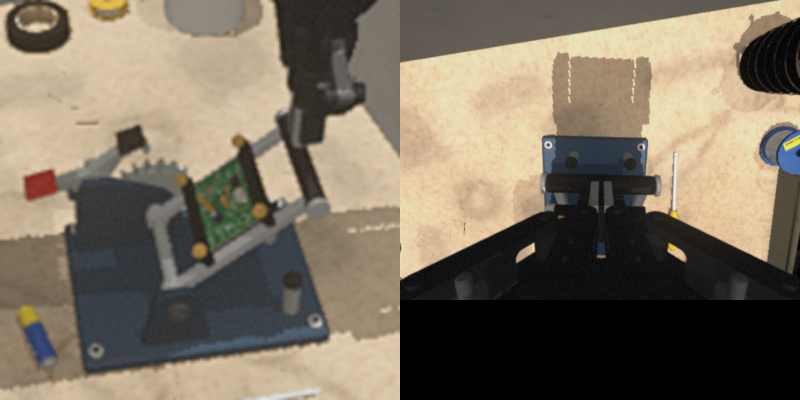

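```bash
python3 -m handwheel '0 0 0 0 0 -0.8 0;0 0 0 0 0 -0.5 0;0 0 0 0.55 -0.1 -0.85 0;0 0 0 0.55 -0.1 -0.85 0;0 0 0 0.4 -0.06 -0.8 0;0 0 0 0.35 -0.06 -0.8 0;0 0 0 0 0 0 0'; python3 -m handwheel '0 0 0 0.25 -0.04 -0.85 0;0 0 0 0.25 -0.04 -0.85 0;0 0 0 0.15 -0.03 -0.8 0;0 0 0 0.1 -0.02 -0.8 0;0 0 0 0 0 -0.5 0;0 0 0 0 0 0 0'
```

```text
time: 5.75
position: [0.6506, -0.09, 0.0972]
tool_rot: [-3.141, 0.003, -0.147]
force: [-0.4, -0.6, 0.5]
opening: -0.002
time: 6.35
position: [0.658, -0.0911, 0.0601]
tool_rot: [-3.141, 0.002, -0.147]
force: [-0.8, 0.2, 0.1]
opening: -0.001
```

```bash
python3 - <<'E'
from rig import ctrl
import cv2,numpy as np
print(ctrl.read_state()["force"])
b=ctrl.camera("side")[205:365,265:425]
cv2.imwrite("pics/c4.png",cv2.resize(b,(600,600),interpolation=cv2.INTER_CUBIC))
E
```

```text
[-0.75817968  0.22051572  0.0675151 ]
```

View pics/c4.png

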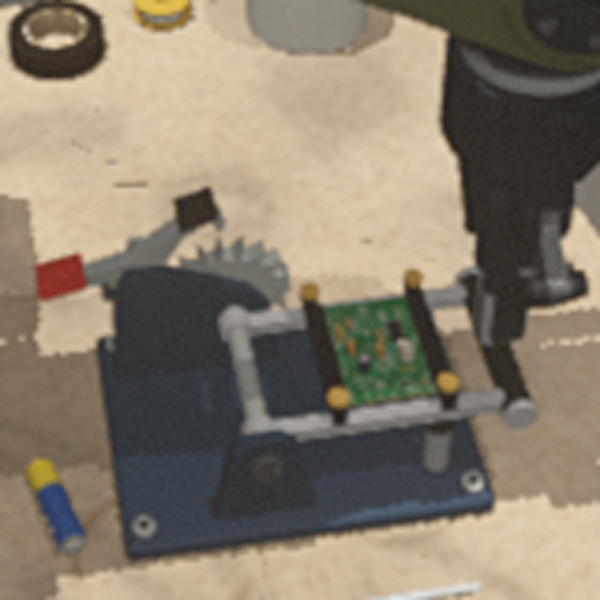

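The frame is nearly flat and the pawl is still free. I'll press on until it meets the rests.

```bash
python3 -m handwheel '0 0 0 0 0 -0.2 0;0 0 0 0 0 -0.2 0;0 0 0 0 0 0 0;0 0 0 0 0 0 0'
```

```text
time: 6.8
position: [0.6587, -0.0913, 0.0575]
tool_rot: [3.142, -0.0, -0.147]
force: [-0.1, 0.4, 2.8]
opening: 0.0
```

```bash
python3 -m handwheel '0 0 0 0 0 -0.15 0;0 0 0 0 0 -0.15 0;0 0 0 0 0 0 0;0 0 0 0 0 0 0'
```

```text
time: 7.2
position: [0.659, -0.0913, 0.057]
tool_rot: [3.141, -0.002, -0.147]
force: [-10.9, 1.4, 23.5]
opening: -0.002
```

```bash
python3 -m handwheel '0 0 0 0 0 1 0;0 0 0 0 0 3 0;0 0 0 0 0 4 0;0 0 0 0 0 4 0;0 0 0 -3 2 0 0;0 0 0 -3 2 0 0;0 0 0 -3 2.1 0 0;0 0 0 -3 2.1 0 0;0 0 0 0 0 -3.5 0;0 0 0 0 0 0 0;0 0 0 0 0 0 0'; python3 - <<'E'
from rig import ctrl
import cv2,numpy as np
b=ctrl.camera("side")[205:365,265:425]
cv2.imwrite("pics/c5.png",cv2.resize(b,(600,600),interpolation=cv2.INTER_CUBIC))
E
```

```text
time: 8.3
position: [0.5389, -0.0095, 0.1396]
tool_rot: [3.142, 0.001, -0.147]
force: [0.6, 0.2, -0.2]
opening: 0.0
```

View pics/c5.png

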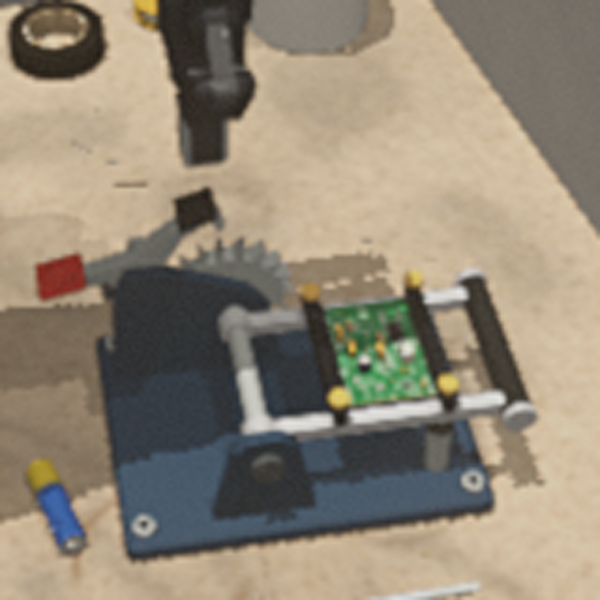

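The tips (205,155) are right above the black nose pad (195,208), and the frame looks flat. Pressing the hook in.

```bash
python3 -m handwheel '0 0 0 0 0 -1.5 0;0 0 0 0 0 -1 0;0 0 0 0.1 0 -0.5 0;0 0 0 0.1 0 -0.5 0;0 0 0 0.1 0 -0.4 0;0 0 0 0.1 0 -0.3 0;0 0 0 0 0 -0.2 0;0 0 0 0 0 0 0;0 0 0 0 0 0 0'
```

```text
time: 9.25
position: [0.5427, -0.0093, 0.0955]
tool_rot: [3.142, -0.0, -0.147]
force: [-0.3, 0.6, 3.1]
opening: -0.0
```

```bash
python3 -m handwheel '0 0 0 0 0 -0.2 0;0 0 0 0 0 -0.15 0;0 0 0 0 0 0 0;0 0 0 0 0 0 0'
```

```text
time: 9.65
position: [0.5431, -0.0093, 0.0946]
tool_rot: [-3.142, -0.002, -0.147]
force: [-14.3, 0.3, 33.6]
opening: -0.001
```

Firm stop at 94.6 mm. I'll retract and check.

```bash
python3 -m handwheel '0 0 0 0 0 1 0;0 0 0 0 0 3 0;0 0 0 0 0 4 0;0 0 0 0 0 4 0;0 0 0 -2 3.5 2 0;0 0 0 -2 3.5 0 0;0 0 0 -2 3.5 0 0;0 0 0 -2 3.5 0 0;0 0 0 0 0 0 0;0 0 0 0 0 0 0;0 0 0 0 0 0 0'; python3 - <<'E'
from fit import *
import cv2
b=ctrl.camera("side")[205:365,265:425];a=ctrl.camera("top")[165:325,335:495]
cv2.imwrite("pics/c6.png",cv2.resize(b,(600,600),interpolation=cv2.INTER_CUBIC))
cv2.imwrite("pics/c7.png",cv2.resize(a,(600,600),interpolation=cv2.INTER_CUBIC))
v=[.5725,-.076,-.1705]
for n,o in(("side",(265,205)),("top",(335,165))):
    for q,p in dict(tail=(-113,60,91),nose=(-39,60,94),bar0=bar(0),bar05=bar(.05),endR=(85,-47,50),endL=(85,47,50)).items(): print(n,q,((proj(n,W(v,p))-o)*3.75).round())
E
```

```text
time: 10.75
position: [0.4629, 0.1302, 0.2317]
tool_rot: [3.141, 0.0, -0.148]
force: [1.1, -0.3, -0.7]
opening: 0.001
side tail [ 64. 247.]
side nose [217. 224.]
side bar0 [493. 346.]
side bar05 [494. 337.]
side endR [521. 421.]
side endL [468. 276.]
top tail [ 92. 510.]
top nose [124. 324.]
top bar0 [304.  73.]
top bar05 [307.  70.]
top endR [415.  92.]
top endL [194.  53.]
```

View pics/c6.png

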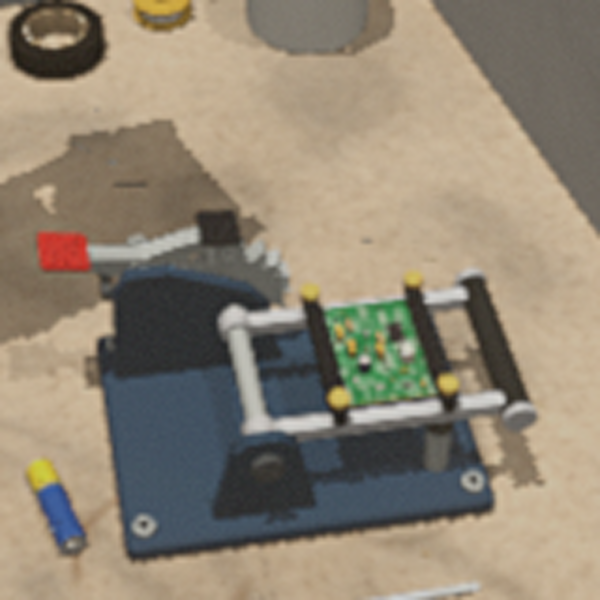

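View pics/c7.png

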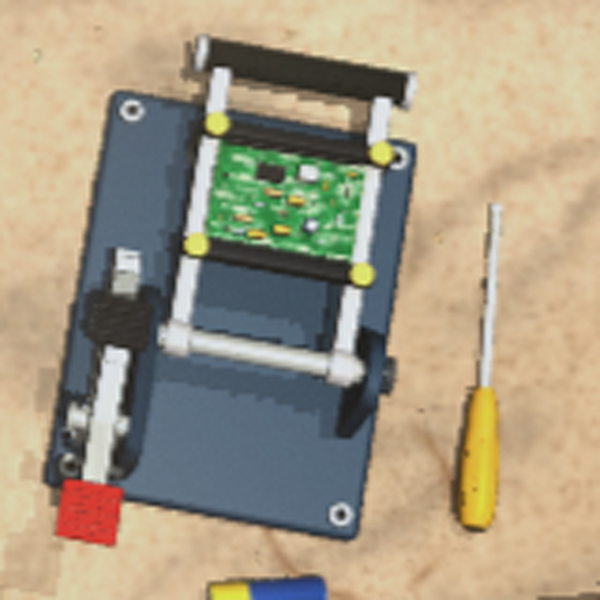

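The bar sits at (495,345), against (493,346) predicted for flat. The tail at (64,251) and nose at (217,227) match their starting "in the teeth" positions. The loose items in view (screwdriver, battery, tape) haven't visibly moved.

```bash
python3 -c "
from rig import ctrl
print(ctrl.job_done())"
```

```text
the job is handed in; nothing more can be done
None
```

The stand is down flat with its pawl back in the teeth, and I handed the job in at about 11 s of the 51 s allowed. With the shut fingertips I did three things in order:

- **Red tail tab:** I pressed it down to its stop at about 15 N. The side view then showed the hook clear of the teeth with the frame still up.
- **Push bar:** I followed its arc down until the frame stood firm on its rests, with the tip at 57 mm and about 24 N.
- **Black hook end:** I pressed it down until it stopped firmly, at 94.6 mm and about 34 N.

**Last checks:** With the arm drawn back clear, the bar lay within about 1 pixel of where it should be when flat. The tail and nose matched their in-the-teeth positions from the start. The screwdriver, battery and tape looked unmoved. The flux jar lay outside the close-up views and the reel only partly in one, so I did not check those two, but the arm went nowhere near them.

**Disagreements:** The detection networks put `pawl_tail` and `pawl_nose` at almost the same wrong spot, so I read those points off the pictures and fitted the stand's pose to its known dimensions. That fit was good to about 3 pixels. `job_done` gave no verdict.

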